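# Wipe down the grinding demonstration plate

### The arm

A 6-joint arm with a two-finger parallel gripper is mounted at the origin on the work surface. World frame = base frame: x ahead of the robot, y to its left, z up, the work surface at z = 0. Lengths are in m, angles in rad, forces in N, time in s.
With the tool pointing down it reaches from about 0.325 to 0.85 m from the base axis. Payload 4.4 kg.
Tool frame: the origin (TCP) lies midway between the tips of the shut fingers; the grasp point (between the pads) lies 19 mm behind it; z points along the fingers, y is the line along which they close (so a half turn about z gives the same grasp; the last joint's range is limited). The gripper opens to 94 mm and grips with 3 to 60 N. Pads are 16 mm wide; open, the fingers measure 119 mm over their backs; the gripper's body (75 mm by 177 mm) begins 78 mm behind the grasp point.
Start: joints at [1.004, 0.207, 1.542, -0, 1.393, -0.15], TCP at [0.232, 0.526, 0.205] pointing down, gripper open.
Joint ranges: [-2.73, 2.73], [-0.86, 2.22], [0.23, 2.46], [-1.11, 4.25], [0.08, 2.63], [-2.82, 2.82]. Speed limits (rad/s): [2.79, 2.79, 3.14, 3.14, 3.14, 3.14].

### API

Orientations are given as a unit quaternion [x, y, z, w].
In Python, from plant import * gives the robot as it stands. Calls block until the motion is done:
- move_pose(position, orientation): joint-space move of the TCP to a pose.
- line_to(position, max_speed=0.15, frame=None, force_limit=None): straight line of the TCP; frame=None keeps the orientation; max_speed is the mean speed in m/s. With force_limit (N) it stops when the force on the tool has changed by that much, and returns True; else False.
- goto_joints(angles): joint-space move.
- release() and grab(): open the fingers fully, or close them until they stop; the grip force is fixed at half the most.
- pause(seconds).
- inverse_kinematics(position, orientation): joint angles nearest the present ones, or None.
- get_obs(): the state.
- read_camera(name): name is "side" or "top" or "wrist"; returns a dict with "img" (384x512x3 uint8, blue, green, red), "depth" (384x512 float32, m along the optical axis (not along the pixel's ray), 0 where there is no reading), "mtx" (3x3 intrinsics, pixels), "R" (3x3) and "t" (3): a world point X has camera coordinates R X + t. Camera axes: x right, y down, z forward; pixel columns grow to the right and rows downward; lengths in m; the calibration is good to about 2 mm. A picture is of the moment at which its call begins.
A pose or a line that the arm cannot do raises MotionError and nothing moves.
- close_job(): hands the job in; it is judged then, once.
Trained networks look in a picture, given as the dict that the camera call returned (one of the last four; its "shot" number tells which), for a name from the list of things; names that differ only in an ending like _2 or _b are one class to them, and where a whole thing is asked for, a point or a joint stands for the part that bears it (a point fixed in the world has none). Each returns a list of dicts, best first, with "conf" (0 to 1); they miss things now and then, are a little off and sometimes report something else, mostly with a low value. They report only what shows in the picture. A call takes as long as a camera call.
- boxes_of(target, picture): "xy" ([column, row] in pixels, amid what is visible of it).
- trace(target, picture): "pixels" (384x512 bool, what is visible of it) and "xy" ([column, row] in pixels, amid what is visible of it).
- place_of(target, picture): "xy" ([column, row] in pixels: a listed point, or the origin of a listed thing).
The state is a dict: "time": time; "joint_positions": joint angles; "dq": joint speeds; "joint_efforts": joint torques, N m; "position": TCP position; "orientation": TCP orientation; "contact_force": force on the tool from outside, world axes, zero at the start; "torque": the same for the moment, N m; "finger_gap": opening from 0.0 (shut) to 1.0 (fully open); "finger_force": force on a finger pad.
Only numpy, scipy, OpenCV 4.12 (cv2) and the standard library are available. Lean on these libraries where they do the work, as an engineer would, in place of code of your own. Each camera call takes 0.05 s, during which the arm holds its last target. There are 200 camera calls.

### The job

Clean up after a grinding demonstration: swing the magnifier wholly clear of the plate and lift every grinding stone from the plate into the white tray, then take the scraper block and wipe all the loose chips over the plate's open end into the trough, keeping the scraper in hand until the last chip is in; do not touch the chips with the fingers or lift them off the plate. Then put the scraper back flat and square on its rubber pad and swing the magnifier back so that its lens is centred over the plate. Leave the orange caps and the bur box alone.

Things in the scene. Friction and masses are not known exactly. Their poses are not given: they have to be found in the camera images.
- station: fixed cleaning station, white with a bare aluminium plate on top. Origin on the table under the plate's centre; z up; its y axis points from the trough towards the pillar (roughly the robot's left), its x axis away from the robot; turned up to 0.12 rad. Plate top at z = 45 mm; the free plate runs x -85 to 85, y -120 to 130 mm; its -y end is open, above the grey trough.
- plate_centre (a point): centre of the plate, on its surface (station frame 0, 0, 45 mm). Rims 8 mm high (top at z = 53) and 10 mm thick stand along the plate's two x sides and its +y end; none at the open -y end, where chips drop into the trough.
- trough_floor (a point): centre of the trough's inner floor; inside it is 180 (x) by 80 (y) mm, from station y = -120 to -200 mm, its floor at z = 6 mm, its outer walls 60 mm high.
- magnifier (a joint): angle of the magnifier arm about its upright pivot on the pillar, rad. 0: the arm points along the station's -y with the lens exactly over the plate's centre. Grows counter-clockwise from above: the lens swings away from the robot (station +x), off the plate. Limits -0.5 and 2.2. Stiff friction (0.25 N m): it stays where it is left. Starts between -0.4 and 0.4.
- pillar (a point): the magnifier's pivot axis, at the top of the pillar: 10 mm in radius, at station x 0, y 225 mm, 190 mm tall (216 with the hub).
- lens (a point): centre of the magnifier's round lens, 225 mm from the pivot, 200 mm above the table; lens frame 53 mm in radius and 12 mm thick.
- knob (a point): upright round black knob on the magnifier arm, 100 mm from the pivot towards the lens; 16 mm in diameter, 40 mm tall, its top at 250 mm and its foot (the arm's top face) about 206 mm above the table. This point is on its axis, 230 mm above the table. Pinch it from above to swing the arm; it may turn between the fingers.
- scraper: scraper block of 180 to 290 g. Heavy grey foot 100 (x) by 36 (y) by 25 (z) mm; on it an upright wooden grip 60 (x) by 18 (y) mm, from z = 25 to 70 mm. Origin at the centre of the underside. Wipe with a long (y) face; pinch the grip across its 18 mm.
- pad: fixed black rubber pad 130 (x) by 70 (y) by 2 mm, the scraper's place; origin at the centre of its underside.
- tray: fixed white open tray, outside 210 (x) by 140 (y) by 30 mm, walls and floor 4 mm thick; origin at the centre of its underside.
- cap1: bystander: orange sanding cap standing on the table, 30 mm in diameter, 46 mm tall; leave alone. Origin at its foot.
- cap2: bystander: a second such cap; leave alone.
- burbox: bystander: clear box of burs, 55 by 55 by 70 mm; leave alone. Origin at the centre of its underside.
- stone1: grinding stone: brown upright cylinder, 40 mm in diameter, 32 mm tall, 90 g, standing on the plate; origin at the centre of its underside. Two or three such stones are present (absent: None).
- stone2: grinding stone: brown upright cylinder, 40 mm in diameter, 32 mm tall, 90 g, standing on the plate; origin at the centre of its underside. Two or three such stones are present (absent: None).
- stone3: grinding stone: brown upright cylinder, 40 mm in diameter, 32 mm tall, 90 g, standing on the plate; origin at the centre of its underside. Two or three such stones are present (absent: None).
- chip1: loose brown chip of abrasive, 14 by 11 by 8 mm, 10 g, lying on the plate; origin at the centre of its underside. Four to seven of the eight chips are present (absent: None).
- chip2: loose brown chip of abrasive, 16 by 10 by 9 mm, 10 g, lying on the plate; origin at the centre of its underside. Four to seven of the eight chips are present (absent: None).
- chip3: loose brown chip of abrasive, 12 by 12 by 8 mm, 10 g, lying on the plate; origin at the centre of its underside. Four to seven of the eight chips are present (absent: None).
- chip4: loose brown chip of abrasive, 15 by 12 by 9 mm, 10 g, lying on the plate; origin at the centre of its underside. Four to seven of the eight chips are present (absent: None).
- chip5: loose brown chip of abrasive, 14 by 11 by 8 mm, 10 g, lying on the plate; origin at the centre of its underside. Four to seven of the eight chips are present (absent: None).
- chip6: loose brown chip of abrasive, 16 by 10 by 9 mm, 10 g, lying on the plate; origin at the centre of its underside. Four to seven of the eight chips are present (absent: None).
- chip7: loose brown chip of abrasive, 12 by 12 by 8 mm, 10 g, lying on the plate; origin at the centre of its underside. Four to seven of the eight chips are present (absent: None).
- chip8: loose brown chip of abrasive, 15 by 12 by 9 mm, 10 g, lying on the plate; origin at the centre of its underside. Four to seven of the eight chips are present (absent: None).

How it is judged:
By the outcome, as a careful person would: the job done as asked, in the order asked, and still so for the second after the job is handed in, with the robot touching nothing.
Of stone1, stone2, stone3 only 2 to 3 are there at a start; the rules pass over those that are not, and their reading is None.
Of chip1, chip2, chip3, chip4, chip5, chip6, chip7, chip8 only 4 to 7 are there at a start; the rules pass over those that are not, and their reading is None.
At some moment in a run one of stone1, stone2, stone3, scraper may be knocked a few centimetres aside while the robot is not near it.
It also fails if it takes over 210 s, if anything falls off the work surface, if the arm or the gripper's body presses on something with over 40 N, if the wrist force passes 120 N, or if a joint passes its speed limit or range.

## Working session

There is one attempt and no reset: what is moved stays moved. The work goes in short steps, each a Python script; the robot and the scene stay as the last script left them, time stands still between calls to the robot, and variables do not carry over. Pictures are saved under pics/ and viewed, at most 14 in all, crops included, and the job is handed in when it is done.

```bash
ls; mkdir -p pics; python3 - <<'E'
from plant import *
import cv2,numpy as np
o=get_obs();print(o['time'],o['position'],o['orientation'])
for n in ("top","side"):
    p=read_camera(n);cv2.imwrite(f'pics/{n}0.png',p['img'])
    print(n,p['mtx'].tolist(),p['R'].round(3).tolist(),p['t'])
E
```

```text
pics
0.0 [0.23183606 0.52530337 0.20427477] [ 2.06407083e-01  9.78465534e-01 -1.08393441e-03 -3.74161173e-04]
top [[393.4779250276102, 0.0, 255.54330969028652], [0.0, 393.4779250276102, 192.3056273163393], [0.0, 0.0, 1.0]] [[-0.023, -1.0, 0.011], [-0.981, 0.021, -0.193], [0.192, -0.016, -0.981]] [0.01249218 0.61522489 1.21664397]
side [[371.8536333095911, 0.0, 250.2108760933988], [0.0, 371.8536333095911, 191.093375020037], [0.0, 0.0, 1.0]] [[0.723, -0.691, 0.007], [-0.486, -0.515, -0.706], [0.491, 0.508, -0.708]] [-0.44640288  0.40763182  0.84104331]
```

View pics/top0.png

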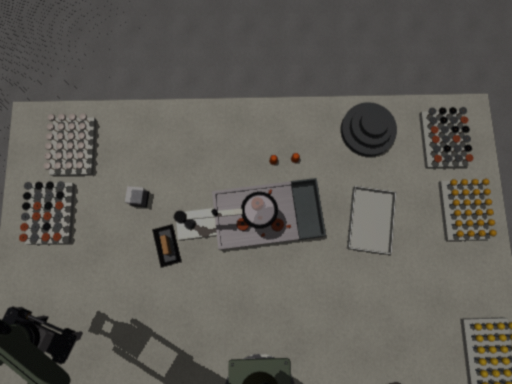

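View pics/side0.png

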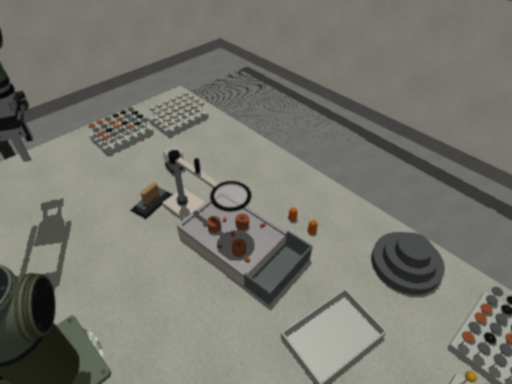

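The top view shows the station at columns 175–325, with the pillar near (185,217), the lens near (260,210) and the trough near (308,210). The tray is at (372,220), the scraper on its pad at (167,245), the caps at (274,159) and (296,157), and the burbox at (138,197). The side view shows three stones at (214,225), (243,222) and (239,247), with chips between them.

```bash
cat > h.py <<'E'
from plant import *
import cv2,numpy as np
from scipy.spatial.transform import Rotation as Ro
def ray(p,xy,z):
    d=p['R'].T@np.linalg.solve(p['mtx'],[xy[0],xy[1],1.]); c=-p['R'].T@p['t']
    return c+d*(z-c[2])/d[2]
def depthpts(p,m):
    v,u=np.nonzero(m&(p['depth']>0)); d=p['depth'][v,u]
    X=np.linalg.solve(p['mtx'],np.stack([u,v,np.ones_like(u)]).astype(float))*d
    return (p['R'].T@(X-p['t'][:,None])).T
def q(yaw):  # tool down, closing axis y at angle yaw(world) 
    c,s=np.cos(yaw),np.sin(yaw)
    return Ro.from_matrix(np.array([[s,c,0],[-c,s,0],[0,0,-1]])).as_quat()
E
python3 - <<'E'
from h import *
H=dict(plate_centre=.045,trough_floor=.006,pillar=.216,lens=.2,knob=.23,scraper=0.002,pad=0,tray=0,cap1=0,burbox=0,stone1=.045,chip1=.045)
for n in ("top","side"):
    p=read_camera(n);print(n)
    for k,z in H.items():
        r=place_of(k,p)
        print(k,[(ray(p,a['xy'],z)[:2].round(4).tolist(),round(a['conf'],2)) for a in r[:10] if a['conf']>.2])
    if n=='top':
        for k in('scraper','pad','tray','magnifier'):
            r=trace(k,p)
            if r:
                m=r[0]['pixels'];P=depthpts(p,m)
                # footprints from rim points
                print('  trace',k,r[0]['conf'],m.sum(),cv2.minAreaRect(P[:,:2].astype(np.float32)),np.percentile(P[:,2],[5,50,95]).round(3))
E
```

```text
top
plate_centre [([0.5395, -0.0041], 0.66), ([0.539, 0.2412], 0.34)]
trough_floor [([0.5605, -0.1633], 0.94), ([0.4486, 0.291], 0.53)]
pillar [([0.5186, 0.2181], 0.97)]
lens [([0.5379, -0.0089], 0.68), ([0.4941, 0.0427], 0.61)]
knob [([0.5182, 0.1174], 0.63)]
scraper [([0.4518, 0.2922], 0.89)]
pad [([0.4571, 0.2898], 0.71), ([0.523, 0.0452], 0.45)]
tray [([0.5198, -0.3883], 0.92), ([0.564, -0.171], 0.61)]
cap1 [([0.7468, -0.0582], 0.64)]
burbox [([0.6088, 0.4], 0.82)]
stone1 [([0.5084, -0.0738], 0.6), ([0.5118, 0.0392], 0.56)]
chip1 []
  trace scraper 0.71 379 ((0.4550884962081909, 0.2920418977737427), (0.10476885735988617, 0.042494162917137146), 12.354543685913086) [0.013 0.028 0.073]
  trace pad 0.85 414 ((0.45505833625793457, 0.29654979705810547), (0.1304289698600769, 0.07003750652074814), 14.564665794372559) [-0.003  0.001  0.006]
  trace tray 0.94 2872 ((0.526094913482666, -0.39094799757003784), (0.15462379157543182, 0.22235047817230225), 80.49882507324219) [-0.002  0.003  0.028]
  trace magnifier 0.65 1480 ((0.5561206340789795, 0.08759289979934692), (0.2913692891597748, 0.12617862224578857), 84.81822204589844) [0.198 0.203 0.216]
side
plate_centre [([0.54, -0.008], 0.83)]
trough_floor [([0.5633, -0.1682], 0.8)]
pillar [([0.523, 0.1957], 0.8)]
lens [([0.5294, -0.0138], 0.59)]
knob [([0.5326, 0.1118], 0.9)]
scraper [([0.463, 0.2772], 0.75), ([0.6589, 0.1271], 0.4)]
pad [([0.4673, 0.2936], 0.71), ([0.5588, -0.1622], 0.41), ([0.531, -0.0879], 0.36)]
tray [([0.5185, -0.3852], 0.78), ([0.6757, 0.3316], 0.72)]
cap1 [([0.74, -0.1618], 0.67)]
burbox [([0.6342, 0.3911], 0.63), ([0.5607, 0.0178], 0.57)]
stone1 [([0.5702, -0.0131], 0.74), ([0.5168, 0.0572], 0.62), ([0.5102, -0.0743], 0.48)]
chip1 [([0.5277, -0.0218], 0.58), ([0.5109, -0.1141], 0.47), ([0.4871, -0.0182], 0.35), ([0.6124, -0.0478], 0.35), ([0.5871, 0.3252], 0.29)]
```

```bash
python3 - <<'E'
from h import *
o=get_obs();x=o['position']
line_to([x[0],x[1],0.4])
for y in (1.0,1.0-np.pi):
    j=inverse_kinematics([0.5,0.08,0.42],q(y)); print(y,None if j is None else np.round(j,2))
j=inverse_kinematics([0.5,0.08,0.42],q(1.0)); 
move_pose([0.5,0.08,0.42],q(1.0))
p=read_camera("wrist");cv2.imwrite('pics/w0.png',p['img'])
print(p['R'].round(3),p['t'],-p['R'].T@p['t'])
for k,z in dict(pillar=.216,lens=.2,knob=.23).items():
    print(k,[(ray(p,a['xy'],z)[:2].round(4).tolist(),np.round(a['xy']),round(a['conf'],2)) for a in place_of(k,p)[:3]])
t=read_camera("top")
print(get_obs()['time'])
E
```

```text
Traceback (most recent call last):
  File "h.py", line 13, in q
    return Ro.from_matrix(np.array([[s,c,0],[-c,s,0],[0,0,-1]])).as_quat()
           ~~~~~~~~~~~~~~^^^^^^^^^^^^^^^^^^^^^^^^^^^^^^^^^^^^^^^
  File "scipy/spatial/transform/_rotation.pyx", line 1143, in scipy.spatial.transform._rotation.Rotation.from_matrix
ValueError: Non-positive determinant (left-handed or null coordinate frame) in rotation matrix 0: [[ 0.84147098  0.54030231  0.        ]
 [-0.54030231  0.84147098  0.        ]
 [ 0.          0.         -1.        ]].
```

```bash
sed -i 's/\[\[s,c,0\],\[-c,s,0\]/[[-s,c,0],[c,s,0]/' h.py; python3 - <<'E'
from h import *
for y in (1.0,1.0-np.pi):
    j=inverse_kinematics([0.5,0.08,0.42],q(y)); print(y,None if j is None else np.round(j,2))
move_pose([0.5,0.08,0.42],q(1.0))
p=read_camera("wrist");cv2.imwrite('pics/w0.png',p['img'])
print(p['R'].round(3),-p['R'].T@p['t'])
for k,z in dict(pillar=.216,lens=.2,knob=.23).items():
    print(k,[(ray(p,a['xy'],z)[:2].round(4).tolist(),np.round(a['xy']),round(a['conf'],2)) for a in place_of(k,p)[:3]])
print(get_obs()['time'],get_obs()['joint_positions'])
E
```

```text
1.0 [-0.01 -0.02  1.36 -0.    1.8  -1.01]
-2.141592653589793 [-0.01 -0.02  1.36 -0.    1.8   2.13]
[[ 0.54   0.842  0.   ]
 [ 0.817 -0.524  0.242]
 [ 0.204 -0.13  -0.97 ]] [0.44073114 0.11879438 0.59952159]
pillar [([0.5153, 0.2079], array([338., 135.]), 0.81)]
lens [([0.5378, -0.0115], array([219., 223.]), 0.74)]
knob [([0.5298, 0.114], array([287., 181.]), 0.58)]
5.1333 [-1.09548265e-02 -1.93516269e-02  1.35634299e+00  3.65323286e-05
  1.80461982e+00 -1.01234655e+00]
```

View pics/w0.png

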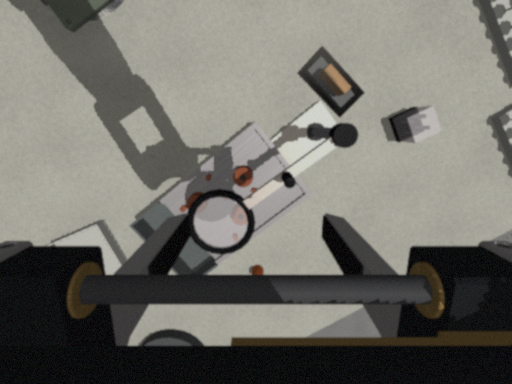

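The wrist view shows the hub at (343,135), the knob at (288,180) and the lens ring at (221,221). I'll refine the pivot, knob and lens with depth.

```bash
python3 - <<'E'
from h import *
for n in("wrist","top","side"):
    p=read_camera(n); P=depthpts(p,np.ones((384,512),bool))
    P=P[(abs(P[:,0]-.53)<.15)&(P[:,1]<.27)&(P[:,1]>-.1)]
    def s(m,l): 
        Q=P[m]
        if len(Q)>3:
            lo,hi=np.percentile(Q,[2,98],axis=0); print(n,l,len(Q),((lo+hi)/2).round(4),(hi-lo).round(4),'circ',cv2.minEnclosingCircle(Q[:,:2].astype(np.float32)))
    z=P[:,2];y=P[:,1]
    s((z>.211)&(z<.225)&(y>.18),'hub'); s((z>.243)&(z<.256)&(abs(y-.11)<.04),'knobtop'); s((z>.19)&(z<.21)&(y<.05),'ring')
E
```

```text
wrist hub 493 [0.5217 0.2158 0.2155] [0.0307 0.0309 0.0051] circ ((0.5220932364463806, 0.2162586748600006), 0.017069121822714806)
wrist knobtop 114 [0.5285 0.1166 0.2477] [0.0141 0.0138 0.0079] circ ((0.5288839936256409, 0.11653775721788406), 0.007894927635788918)
wrist ring 3471 [ 0.5365 -0.0053  0.2044] [0.0948 0.096  0.0058] circ ((0.537631630897522, -0.005006567109376192), 0.055774662643671036)
top hub 24 [0.5202 0.2033 0.2149] [0.0225 0.0061 0.0061] circ ((0.5202690958976746, 0.2061353325843811), 0.01255753543227911)
top ring 651 [ 0.5362 -0.0168  0.2027] [0.0978 0.0793 0.0101] circ ((0.5376694202423096, -0.008885382674634457), 0.05385725945234299)
side hub 80 [0.5196 0.2146 0.2142] [0.0304 0.0319 0.0041] circ ((0.5211262702941895, 0.2135729193687439), 0.01823805645108223)
side knobtop 24 [0.5267 0.1141 0.2472] [0.0135 0.0153 0.0056] circ ((0.5261485576629639, 0.11436320096254349), 0.009215619415044785)
side ring 1034 [ 0.5337 -0.01    0.2021] [0.095  0.1013 0.0078] circ ((0.5344802141189575, -0.006697666831314564), 0.057206105440855026)
```

```bash
python3 - <<'E'
from h import *
K=np.array([.5285,.1165]);P=np.array([.522,.216]);yaw=1.0
move_pose([*K,.30],q(yaw))
line_to([*K,.216],max_speed=.1,force_limit=8)
grab();o=get_obs();x=o['position'];print(o['finger_gap'],o['finger_force'],x,o['contact_force'],o['time'])
a0=.07
for a in np.arange(a0+.2,a0+1.86,.2):
    line_to([P[0]+.1*np.sin(a),P[1]-.1*np.cos(a),x[2]],max_speed=.12)
    o=get_obs();print(round(a,2),o['contact_force'].round(1) if hasattr(o['contact_force'],'round') else o['contact_force'])
print(o['time'])
release();x=get_obs()['position'];line_to([x[0],x[1],.34])
p=read_camera("side");cv2.imwrite('pics/s1.png',p['img'])
print(get_obs()['time'])
E
```

```text
0.161306605493915 29.999984800815582 [0.52851309 0.1164948  0.21599322] [-0.21961226 -0.38806321  0.61529489] 8.0333
0.27 [ 0.9 -1.6  0.5]
0.47 [ 2.4 -4.7 -2. ]
0.67 [ 6.2 -7.1 -3.5]
0.87 [ 9.4 -4.9 -4. ]
1.07 [ 9.6 -2.5 -4.4]
1.27 [ 7.3  0.5 -3.6]
1.47 [ 6.3  0.8 -1.2]
1.67 [ 5.2  2.7 -0.9]
1.87 [3.  2.3 0.9]
10.8833
13.1667
```

```bash
python3 - <<'E'
from h import *
move_pose([.56,-.03,.42],q(1.69))
p=read_camera("wrist");cv2.imwrite('pics/w1.png',p['img'])
P=depthpts(p,np.ones((384,512),bool))
P=P[(abs(P[:,0]-.54)<.16)&(P[:,1]<.16)&(P[:,1]>-.26)]
z=P[:,2]
for lo,hi in((.049,.066),(.056,.066),(.049,.0545)):
    Q=P[(z>lo)&(z<hi)];
    if len(Q)>5: print(lo,len(Q),cv2.minAreaRect(Q[:,:2].astype(np.float32)))
Q=P[(z>.07)&(z<.082)]; 
for k,zz in dict(stone1=.045,chip1=.045,plate_centre=.045,trough_floor=.006,scraper=.002,pad=0).items():
    print(k,[(ray(p,a['xy'],zz)[:2].round(4).tolist(),np.round(a['xy']).tolist(),round(a['conf'],2)) for a in place_of(k,p)[:9]])
r=[a for a in trace('stone1',p)]
for a in r:
    S=depthpts(p,a['pixels']);S=S[S[:,2]>.07]
    if len(S)>5: print('stone',a['conf'],S[:,2].max(),cv2.minEnclosingCircle(S[:,:2].astype(np.float32)))
for a in trace('chip1',p):
    S=depthpts(p,a['pixels']);print('chip',round(a['conf'],2),a['pixels'].sum(),S.mean(0).round(4))
print(get_obs()['time'])
E
```

```text
0.049 2754 ((0.5493794083595276, -0.03928402066230774), (0.19088104367256165, 0.34539520740509033), 5.930943012237549)
0.056 577 ((0.5513125658035278, -0.053725793957710266), (0.19026979804039001, 0.3166073262691498), 5.5704240798950195)
0.049 1856 ((0.5491406917572021, -0.03698597848415375), (0.19088104367256165, 0.34077438712120056), 5.930943012237549)
stone1 [([0.581, -0.0093], [263.0, 170.0], 0.89), ([0.482, -0.0209], [264.0, 121.0], 0.7), ([0.5341, -0.0091], [266.0, 148.0], 0.62), ([0.5115, 0.047], [295.0, 140.0], 0.55), ([0.5063, -0.0711], [238.0, 130.0], 0.53)]
chip1 [([0.4831, -0.0251], [262.0, 121.0], 0.62), ([0.6187, -0.0512], [241.0, 186.0], 0.62), ([0.5378, -0.0076], [267.0, 150.0], 0.59), ([0.5468, 0.0509], [295.0, 157.0], 0.5), ([0.5001, -0.1046], [221.0, 125.0], 0.42)]
plate_centre [([0.5451, -0.0054], [268.0, 153.0], 0.79)]
trough_floor [([0.5663, -0.1686], [191.0, 152.0], 0.61)]
scraper [([0.4538, 0.2855], [406.0, 125.0], 0.91)]
pad [([0.456, 0.2899], [408.0, 126.0], 0.79), ([0.7263, -0.0638], [232.0, 225.0], 0.31), ([0.5075, -0.1081], [222.0, 128.0], 0.27)]
stone 0.79 0.08015831621943426 ((0.5785638093948364, -0.0047769490629434586), 0.019812574610114098)
stone 0.74 0.08020149378390037 ((0.5135625004768372, 0.043504130095243454), 0.020123876631259918)
stone 0.72 0.08054136054523435 ((0.5090341567993164, -0.06739914417266846), 0.019495340064167976)
stone 0.36 0.25286097060412405 ((0.5762797594070435, 0.23023667931556702), 0.07317773997783661)
chip 0.35 1803 [0.5685 0.2279 0.2122]
14.7417
```

View pics/w1.png

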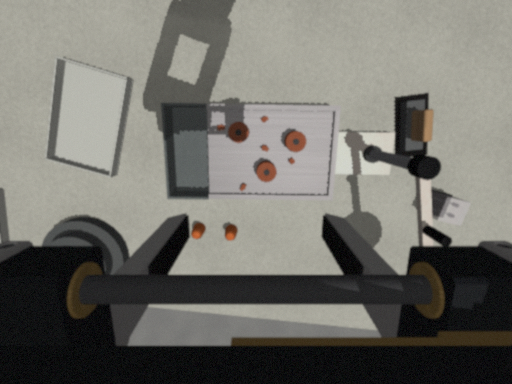

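The plate is clear. The three stones are at (266,171), (295,141) and (238,131). The five chips are at (264,119), (242,187), (265,148), (291,160) and (221,127). Station fit: centre ≈ (.5455,-.0075), yaw .1035, and the pivot agrees with it. Stone transfer next, looking again before each grasp.

```bash
cat >> h.py <<'E'
C=np.array([.5455,-.0075]);PHI=.1035
ex=np.array([np.cos(PHI),np.sin(PHI)]);ey=np.array([-np.sin(PHI),np.cos(PHI)])
def S2W(x,y): return C+x*ex+y*ey
def W2S(w): d=np.asarray(w)[...,:2]-C; return np.stack([d@ex,d@ey],-1)
def stones(p):
    P=depthpts(p,np.ones((384,512),bool)); s=W2S(P)
    m=(abs(s[:,0])<.09)&(s[:,1]>-.13)&(s[:,1]<.135)&(P[:,2]>.068)&(P[:,2]<.085)
    Q=P[m][:,:2]; out=[]
    while len(Q)>25:
        # grow cluster
        c=Q[0]
        for _ in range(5): c=np.mean(Q[np.linalg.norm(Q-c,axis=1)<.022],axis=0)
        n=np.linalg.norm(Q-c,axis=1)<.03
        if n.sum()>25: out.append(np.array(cv2.minEnclosingCircle(Q[n].astype(np.float32))[0]))
        Q=Q[~n]
    return out
def chips(p,ths=(.0485,.057)):
    # brown pixels on the plate, small blobs
    img=p['img'].astype(int); m=((img[...,2]-img[...,0])>45)
    n,l,st,ce=cv2.connectedComponentsWithStats(m.astype(np.uint8))
    out=[]
    for i in range(1,n):
        w=ray(p,ce[i],.05)[:2]; s=W2S(w)
        if st[i,4]>=4 and abs(s[0])<.1 and -.21<s[1]<.14: out.append((w.round(4).tolist(),s.round(3).tolist(),int(st[i,4]),ce[i].round().tolist()))
    return out
E
python3 - <<'E'
from h import *
p=read_camera("wrist")
print(stones(p)); [print(c) for c in chips(p)]
for b in range(1):
    P=depthpts(p,np.ones((384,512),bool)); P=P[(P[:,1]<-.28)&(P[:,1]>-.5)&(abs(P[:,0]-.52)<.14)]
    Q=P[(P[:,2]>.022)&(P[:,2]<.034)]; print(len(Q),cv2.minAreaRect(Q[:,:2].astype(np.float32)))
t=read_camera("top");P=depthpts(t,np.ones((384,512),bool)); P=P[(P[:,1]<-.28)&(P[:,1]>-.5)&(abs(P[:,0]-.52)<.14)]
Q=P[(P[:,2]>.022)&(P[:,2]<.034)]; print(len(Q),cv2.minAreaRect(Q[:,:2].astype(np.float32)))
E
```

```text
[array([ 0.50926   , -0.06740037]), array([0.51348257, 0.04345052]), array([ 0.57863867, -0.00470518])]
([0.4784, -0.0208], [-0.068, -0.006], 23, [264.0, 119.0])
([0.4954, -0.0663], [-0.056, -0.053], 7, [241.0, 125.0])
([0.5029, -0.1041], [-0.052, -0.092], 15, [221.0, 126.0])
([0.5046, -0.0827], [-0.048, -0.071], 6, [232.0, 128.0])
([0.5076, -0.0539], [-0.042, -0.042], 34, [246.0, 132.0])
([0.5134, 0.0462], [-0.026, 0.057], 295, [295.0, 141.0])
([0.516, -0.0803], [-0.037, -0.069], 10, [232.0, 134.0])
([0.5241, -0.0666], [-0.027, -0.057], 25, [239.0, 139.0])
([0.5344, -0.0131], [-0.012, -0.004], 28, [265.0, 148.0])
([0.5536, 0.0443], [0.013, 0.051], 23, [291.0, 160.0])
([0.5813, -0.0043], [0.036, -0.0], 269, [266.0, 171.0])
([0.62, -0.0483], [0.07, -0.048], 22, [243.0, 187.0])
1179 ((0.523532509803772, -0.38427650928497314), (0.1416357457637787, 0.2101043164730072), 80.48960876464844)
326 ((0.523283839225769, -0.38398706912994385), (0.1422847956418991, 0.21120627224445343), 80.08995056152344)
```

```bash
python3 - <<'E'
from h import *
T=np.array([.5235,-.3842]);ta=np.radians(-9.5);tx=np.array([np.cos(ta),np.sin(ta)]);ty=ta+np.pi/2
def look():
    move_pose([.56,-.03,.42],q(1.69)); return stones(read_camera("wrist"))
S=look()
jobs=[((.5786,-.0047),1.05,.06),((.5134,.0434),.8,0.),((.5092,-.0674),0.,-.06)]
for i,(g,yaw,off) in enumerate(jobs):
    if i: S=look()
    c=min(S,key=lambda s:np.linalg.norm(s-np.array(g))); d=np.linalg.norm(c-np.array(g))
    print(i,c,len(S),d)
    if d>.006: print('moved, stop');break
    move_pose([*c,.17],q(yaw)); 
    hit=line_to([*c,.058],max_speed=.12,force_limit=8)
    grab();o=get_obs();print('gap',o['finger_gap'],o['finger_force'],hit)
    line_to([*c,.19],max_speed=.2)
    print('held',get_obs()['finger_gap'],get_obs()['contact_force'])
    if get_obs()['finger_gap']<.3: print('lost');break
    w=T+off*tx
    move_pose([*w,.17],q(ty)); line_to([*w,.021],max_speed=.12,force_limit=8)
    print(get_obs()['position']); release(); line_to([*w,.2],max_speed=.3)
S=look();p=read_camera("wrist");cv2.imwrite('pics/w2.png',p['img']);print(S,get_obs()['time'])
[print(c) for c in chips(p)]
E
```

```text
0 [ 0.57875609 -0.0049595 ] 3 0.0003028328228033621
gap 0.41804181113485694 30.00001609325409 False
held 0.4192382869397379 [-0.21069894 -0.45890346 -1.06483666]
[ 0.58349133 -0.39483755  0.02232405]
1 [0.51398909 0.04305905] 2 0.0006806444352201488
gap 0.41936929433085973 29.999985694885254 False
held 0.4216016457570888 [ 0.04384898  0.8652818  -1.57298051]
[ 0.52424948 -0.38490113  0.02215263]
2 [ 0.50934738 -0.06742426] 1 0.0001493625867174306
gap 0.4198534766815419 30.00008314847946 False
held 0.4238332695912552 [-0.66833415  0.27492807 -1.28065512]
[ 0.4649828  -0.37501101  0.02203518]
[] 45.7833
([0.4779, -0.0209], [-0.069, -0.006], 25, [265.0, 119.0])
([0.5033, -0.1051], [-0.052, -0.093], 18, [221.0, 127.0])
([0.5342, -0.013], [-0.012, -0.004], 27, [265.0, 148.0])
([0.5534, 0.0443], [0.013, 0.051], 20, [292.0, 161.0])
([0.6199, -0.0486], [0.07, -0.049], 21, [243.0, 187.0])
```

View pics/w2.png

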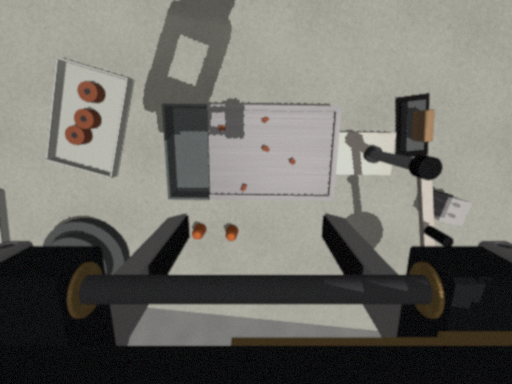

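All three stones are upright in the tray, at (90,91), (84,119) and (76,135). The plate carries only five chips: (265,119), (221,127), (265,148), (292,161) and (243,187). Now I'll measure the scraper close up.

```bash
cat >> h.py <<'E'
def rect(X):
    c,(w,h),a=cv2.minAreaRect(np.asarray(X)[:,:2].astype(np.float32))
    if w<h: w,h,a=h,w,a+90
    return np.array(c),(round(w,4),round(h,4)),np.radians((a+90)%180-90)
def scr(p,guess=(.455,.292),r=.075):
    P=depthpts(p,np.ones((384,512),bool));P=P[np.linalg.norm(P[:,:2]-np.array(guess),axis=1)<r]
    z=P[:,2];return rect(P[(z>.014)&(z<.09)]),rect(P[(z>.06)&(z<.09)]),rect(P[(z>.018)&(z<.035)])
def padfit(p):
    m=np.zeros((384,512),bool)
    for n in('pad','scraper'):
        r=[a for a in trace(n,p) if a['conf']>.4]
        if n=='pad' and r:
            v,u=np.nonzero(r[0]['pixels']);return r[0]['conf'],rect(np.array([ray(p,(a,b),.002) for a,b in zip(u,v)]))
E
python3 - <<'E'
from h import *
move_pose([.50,.30,.36],q(1.825))
p=read_camera("wrist");cv2.imwrite('pics/w3.png',p['img'])
for r in scr(p): print(r)
print(padfit(p),get_obs()['time'])
t=read_camera("top");print(padfit(t))
for k,z in dict(scraper=.002,pad=0).items(): print(k,[ray(p,a['xy'],z) for a in place_of(k,p)[:1]])
E
```

```text
(array([0.46521226, 0.26478446]), (0.1107, 0.0891), np.float64(0.21695491754600954))
(array([0.45400017, 0.28955203]), (0.0576, 0.0179), np.float64(0.20966363188980652))
(array([0.46519238, 0.2648747 ]), (0.1107, 0.0889), np.float64(0.21695491754600954))
(0.56, (array([0.45633334, 0.29608354]), (0.1297, 0.069), np.float64(0.2718864599677176))) 47.1667
(0.66, (array([0.4556753 , 0.29647547]), (0.1298, 0.0705), np.float64(0.2357515418093024)))
scraper [array([0.45232941, 0.28236334, 0.002     ])]
pad [array([0.45354727, 0.30333753, 0.        ])]
```

View pics/w3.png

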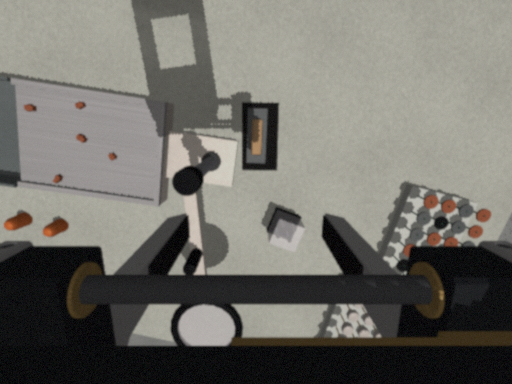

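```bash
python3 - <<'E'
from h import *
p=read_camera("wrist");P=depthpts(p,np.ones((384,512),bool))
g=np.array([.4540,.2896]);a=.212;u=np.array([np.cos(a),np.sin(a)]);v=np.array([-u[1],u[0]])
d=P[:,:2]-g;X=d@u;Y=d@v;Z=P[:,2]
m=(abs(X)<.056)&(abs(Y)<.024)&(Z>.02)&(Z<.036);print(rect(P[m]),np.median(Z[m]))
for s in(-1,1):
    m=(abs(X+.02)<.014)&(s*Y>.025)&(s*Y<.07);print(s,np.percentile(Z[m],[50,98,100]).round(3))
m=(abs(X)<.04)&(Y<-.05)&(Y>-.07);print(np.percentile(Z[m],[50,98,100]).round(3))
m=(abs(X)<.02)&(abs(Y)<.005);print('griptop',np.median(Z[m]))
E
```

```text
(array([0.45428741, 0.28961286]), (0.1, 0.036), np.float64(0.2173687394898942)) 0.0274338233319458
-1 [0.    0.003 0.004]
1 [0.001 0.004 0.005]
[0.481 0.494 0.498]
griptop 0.4720688962428971
```

```bash
cat >> h.py <<'E'
def rep(l): o=get_obs();print(l,np.round(o['position'],4),round(o['finger_gap'],3),np.round(o['contact_force'],1),round(o['time'],1))
def sc(x,y): return S2W(x-.02,y)
E
python3 - <<'E'
from h import *
g=np.array([.4543,.2896]);a=.217;u=np.array([np.cos(a),np.sin(a)])
w=g-.02*u
move_pose([*w,.32],q(a+np.pi/2)); line_to([*w,.12],max_speed=.2)
line_to([*w,.040],max_speed=.1,force_limit=8);rep('down')
grab();rep('grab')
line_to([*w,.07],max_speed=.08);rep('lift');line_to([*w,.32],max_speed=.2)
Q=q(PHI+np.pi/2)
move_pose([*sc(-.032,.085),.32],Q)
line_to([*sc(-.032,.085),.11],max_speed=.2)
p=read_camera("wrist");cv2.imwrite('pics/w4.png',p['img']);rep('over')
E
```

```text
down [0.4354 0.2856 0.0407] 1.0 [-0.2  0.1  0.5] 49.9
grab [0.4347 0.2852 0.0399] 0.194 [ 0.1 -0.9 -0.5] 51.1
lift [0.4349 0.2854 0.0704] 0.19 [ 0.4  0.9 -1.7] 51.6
over [0.4864 0.0718 0.1115] 0.192 [-1.  -0.9 -1.7] 55.1
```

View pics/w4.png

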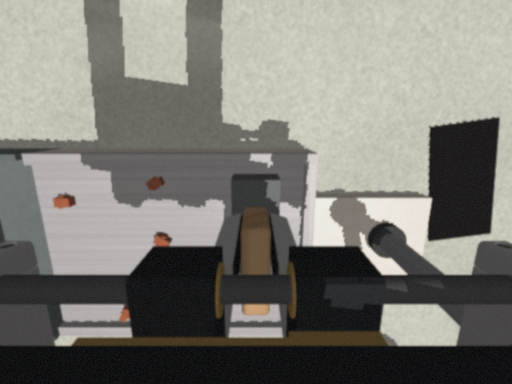

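The scraper is held with its foot near (255,190), square over the +y end of the plate. The nearest chips, at (155,184) and (162,240), are clear of it. Wiping now.

```bash
python3 - <<'E'
from h import *
def wipe(x,y0=.085,ye=-.122):
    line_to([*sc(x,y0),.095],max_speed=.2)
    hit=line_to([*sc(x,y0),.078],max_speed=.03,force_limit=4);rep(('contact',hit))
    z=get_obs()['position'][2]+.0005
    line_to([*sc(x,y0),z],max_speed=.05)
    line_to([*sc(x,ye),z],max_speed=.07);rep('end')
    line_to([*sc(x,ye),.115],max_speed=.1)
wipe(-.032)
line_to([*sc(.032,.085),.115],max_speed=.25)
wipe(.032)
line_to([*sc(-.0,.07),.2],max_speed=.25)
p=read_camera("wrist");cv2.imwrite('pics/w5.png',p['img'])
t=read_camera("side");cv2.imwrite('pics/s5.png',cv2.resize(t['img'][160:320,160:340],None,fx=3,fy=3));rep('end')
[print(c) for c in chips(p)]
E
```

```text
('contact', True) [0.4854 0.0715 0.0826] 0.187 [-0.5  0.8  2.8] 55.8
end [ 0.5063 -0.134   0.083 ] 0.193 [ 0.3  0.6 -1.2] 59.2
('contact', True) [0.5491 0.0781 0.0823] 0.186 [-0.7 -0.2  3.1] 61.4
end [ 0.57   -0.1274  0.0828] 0.184 [-0.4  0.4 -1.6] 64.8
end [0.518 0.059 0.199] 0.192 [ 0.4  0.1 -1.9] 66.3
([0.4852, -0.1361], [-0.073, -0.122], 54, [96.0, 140.0])
([0.5038, -0.1356], [-0.055, -0.123], 76, [97.0, 155.0])
([0.5436, -0.1267], [-0.014, -0.118], 4, [105.0, 188.0])
([0.5578, -0.1278], [-0.0, -0.121], 46, [104.0, 198.0])
```

View pics/w5.png

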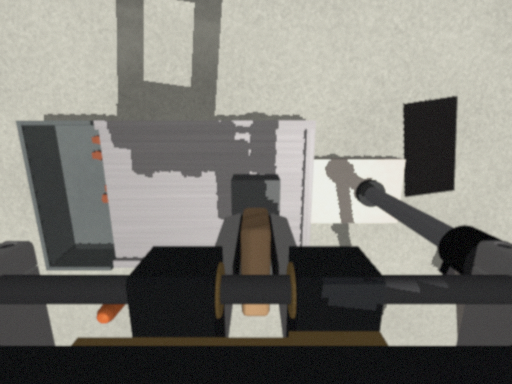

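View pics/s5.png

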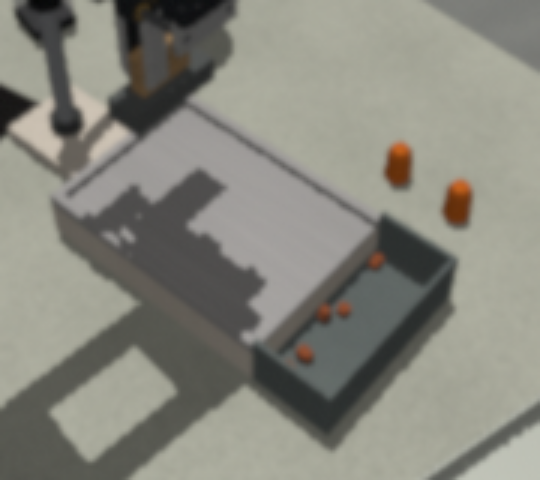

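The side crop shows four chips in the trough, at (376,260), (324,313), (344,310) and (305,354). The wrist view shows a clean plate with chips at its end edge, near (97,140), (97,155) and (105,198). I need to confirm the fifth from the other side.

```bash
python3 - <<'E'
from h import *
move_pose([*S2W(.03,-.26),.30],q(PHI+np.pi/2))
p=read_camera("wrist");cv2.imwrite('pics/w6.png',p['img']);rep('')
img=p['img'].astype(int); m=((img[...,2]-img[...,0])>45)
n,l,st,ce=cv2.connectedComponentsWithStats(m.astype(np.uint8))
P=np.zeros((384,512,3))
for i in range(1,n):
    if st[i,4]<8: continue
    d=depthpts(p,l==i)
    if len(d): c=np.median(d,0);print(c.round(3),W2S(c).round(3),st[i,4],ce[i].round())
E
```

```text
[ 0.6022 -0.2612  0.2994] 0.188 [ 0.3  0.1 -2.2] 67.7
[ 0.467 -0.374  0.036] [-0.116 -0.356] 522 [191.  72.]
[ 0.534 -0.636  0.069] [-0.076 -0.624] 20 [ 1. 98.]
[ 0.535 -0.393  0.036] [-0.05  -0.382] 685 [177. 117.]
[ 0.489 -0.156  0.014] [-0.071 -0.142] 45 [326. 104.]
[ 0.567 -0.637  0.071] [-0.044 -0.628] 52 [  2. 121.]
[ 0.51  -0.156  0.015] [-0.051 -0.144] 53 [324. 117.]
[ 0.599 -0.638  0.072] [-0.012 -0.633] 87 [  3. 144.]
[ 0.551 -0.139  0.02 ] [-0.008 -0.132] 42 [330. 144.]
[ 0.57  -0.147  0.014] [ 0.01  -0.141] 40 [323. 154.]
[ 0.632 -0.639  0.073] [ 0.02  -0.637] 114 [  4. 165.]
[ 0.632 -0.131  0.015] [ 0.073 -0.132] 50 [326. 190.]
[ 0.717 -0.607  0.065] [ 0.108 -0.614] 196 [ 35. 218.]
[ 0.731 -0.145  0.017] [ 0.17  -0.156] 97 [310. 242.]
[ 0.726 -0.072  0.014] [ 0.173 -0.082] 81 [350. 243.]
[ 0.781 -0.604  0.066] [ 0.173 -0.617] 134 [ 41. 255.]
[ 0.811 -0.602  0.066] [ 0.203 -0.619] 62 [ 43. 271.]
[ 0.645 -0.257  0.332] [ 0.073 -0.259] 292 [255. 309.]
```

View pics/w6.png

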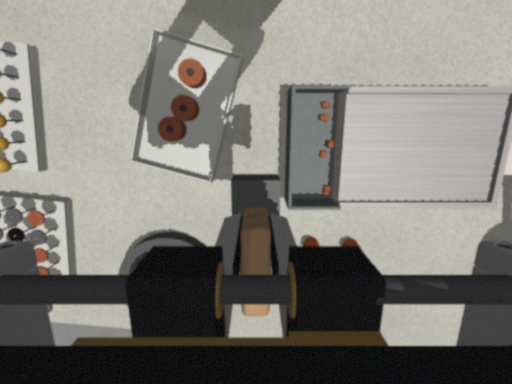

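All five chips lie in the trough, at (326,104), (324,117), (330,144), (323,154) and (326,190), all near floor level. The plate is empty. Next I'll measure the vacant pad.

```bash
cat >> h.py <<'E'
def darkpad(p,g=(.456,.296)):
    m=(p['img'].max(2)<45).astype(np.uint8); n,l,st,ce=cv2.connectedComponentsWithStats(m)
    out=[]
    for i in range(1,n):
        if st[i,4]<100: continue
        v,u=np.nonzero(l==i); X=np.array([ray(p,(a,b),.002) for a,b in zip(u,v)]); r=rect(X)
        if np.linalg.norm(r[0]-np.array(g))<.03: out.append(r)
    return out
E
python3 - <<'E'
from h import *
x=get_obs()['position'];line_to([x[0],x[1],.36],max_speed=.2)
move_pose([.53,.29,.36],q(1.81))
for n in("wrist","top","side"):
    p=read_camera(n);print(n,padfit(p),darkpad(p))
    if n=="wrist": cv2.imwrite('pics/w7.png',p['img'])
rep('')
E
```

```text
wrist (0.71, (array([0.45538858, 0.29668614]), (0.1318, 0.0727), np.float64(0.25165112950453666))) [(array([0.4553231 , 0.29580635]), (0.1235, 0.0648), np.float64(0.23716804390360194))]
top (0.84, (array([0.45426908, 0.29598257]), (0.1284, 0.071), np.float64(0.22644863742370808))) [(array([0.45547757, 0.29450423]), (0.1251, 0.0686), np.float64(0.24193721613895902))]
side (0.76, (array([0.45242316, 0.29132074]), (0.1296, 0.0705), np.float64(0.23499014405364876))) [(array([0.4528895 , 0.29178101]), (0.121, 0.0633), np.float64(0.24106103614032295))]
 [0.5303 0.2895 0.36  ] 0.191 [ 0.6  0.7 -2.2] 70.4
```

View pics/w7.png

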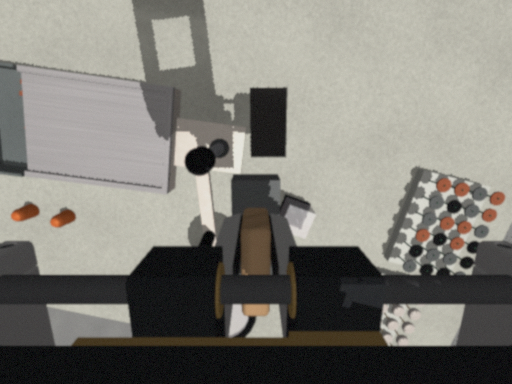

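```bash
python3 - <<'E'
from h import *
c=np.array([.455,.2955]);a=.239;u=np.array([np.cos(a),np.sin(a)]);w=c-.02*u
move_pose([*w,.32],q(a+np.pi/2));line_to([*w,.06],max_speed=.15)
print(line_to([*w,.034],max_speed=.03,force_limit=4));rep('placed')
release();rep('rel');x=get_obs()['position']
line_to([x[0],x[1],.12],max_speed=.1);line_to([x[0],x[1],.36],max_speed=.2)
move_pose([.50,.30,.36],q(a+np.pi/2))
p=read_camera("wrist");P=depthpts(p,np.ones((384,512),bool));v=np.array([-u[1],u[0]])
d=P[:,:2]-c;X=d@u;Y=d@v;Z=P[:,2]
m=(abs(X)<.06)&(abs(Y)<.028)&(Z>.02)&(Z<.036);print(rect(P[m]),np.percentile(Z[m],[2,50,98]))
m=(abs(X)<.06)&(abs(Y)<.028)&(Z>.06)&(Z<.1);print(rect(P[m]),np.percentile(Z[m],[2,50,98]))
P2=depthpts(p,np.ones((384,512),bool));Z=P2[:,2]
k=P2[(Z>.243)&(Z<.256)&(np.linalg.norm(P2[:,:2]-np.array([.617,.245]),axis=1)<.04)]
print('knob',len(k),cv2.minEnclosingCircle(k[:,:2].astype(np.float32)) if len(k) else None)
rep('')
E
```

```text
True
placed [0.4352 0.2906 0.0391] 0.189 [-1.  -0.6  3. ] 73.5
rel [0.4339 0.29   0.0383] 1.001 [-0.3 -0.5  0.2] 74.7
(array([0.45468554, 0.29657534]), (0.099, 0.0348), np.float64(0.23243908540070504)) [0.02544903 0.0273946  0.02940564]
(array([0.45450881, 0.29631117]), (0.0587, 0.0156), np.float64(0.2382048458054834)) [0.07022123 0.07230979 0.07399076]
knob 116 ((0.6164016723632812, 0.24725335836410522), 0.00789489597082138)
 [0.4994 0.2997 0.3584] 0.998 [-1.2 -0.9  0. ] 77.5
```

```bash
cat >> h.py <<'E'
PV=np.array([.5224,.2165])
def arm(p):
    P=depthpts(p,np.ones((384,512),bool));z=P[:,2];r=np.linalg.norm(P[:,:2]-PV,axis=1)
    f=lambda m:np.array(cv2.minEnclosingCircle(P[m][:,:2].astype(np.float32))[0])
    hub=f((z>.211)&(z<.225)&(r<.022)); kn=f((z>.243)&(z<.256)&(abs(r-.1)<.02))
    m=(z>.193)&(z<.212)&(r>.165)&(r<.29); L=f(m)
    ang=lambda v:np.arctan2(v[0],-v[1])
    return hub,kn,L,'theta knob/lens',round(ang(kn-PV)-PHI,4),round(ang(L-PV)-PHI,4),'lens st',W2S(L).round(4)
E
python3 - <<'E'
from h import *
K=np.array([.6164,.2473]);yaw=1.0
move_pose([*K,.32],q(yaw));line_to([*K,.216],max_speed=.12,force_limit=8)
grab();rep('grab');a0=np.arctan2(K[0]-PV[0],-(K[1]-PV[1]))
x=get_obs()['position']
for a in np.linspace(a0,PHI,11)[1:]:
    line_to([PV[0]+.1*np.sin(a),PV[1]-.1*np.cos(a),.216],max_speed=.12)
    print(np.round(get_obs()['contact_force'],1))
pause(.3);rep('end');release()
x=get_obs()['position'];line_to([x[0],x[1],.34]);move_pose([.5,.08,.42],q(1.0))
p=read_camera("wrist");cv2.imwrite('pics/w8.png',p['img']);print(arm(p));rep('')
E
```

```text
grab [0.6162 0.2471 0.216 ] 0.165 [-1.2 -2.1  1.5] 80.3
[-3.5 -1.4  0. ]
[ 1.5 -0.1 -1.8]
[ 5.6 -0.6 -3.8]
[ 8.6 -4.3 -5.2]
[ 4.5 -6.2 -2.8]
[ 4.  -6.5 -3.1]
[ 2.3 -4.6 -1.8]
[ 1.  -5.4 -1.6]
[ 0.6 -5.8 -1.1]
[-0.3 -4.2 -1.1]
end [0.5327 0.117  0.216 ] 0.164 [-1.4 -4.5  0.1] 83.6
(array([0.52199614, 0.21641535]), array([0.53332448, 0.11711719]), array([ 0.54748559, -0.00367199]), 'theta knob/lens', np.float64(0.006), np.float64(0.0099), 'lens st', array([0.0024, 0.0036]))
 [0.4996 0.08   0.4185] 1.002 [ 0.   0.6 -1. ] 86.4
```

View pics/w8.png

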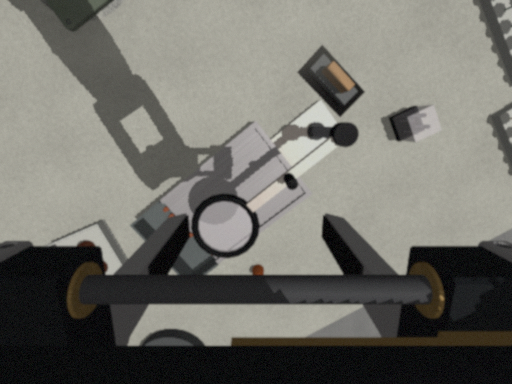

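The lens at (225,225) is centred over the plate to about 2 mm, the scraper is back on its pad at (333,78), and the hand is clear. Handing in.

```bash
python3 -c "
from h import *
print(close_job(),get_obs()['time'])"
```

```text
the job is handed in; nothing more can be done
the job is handed in; nothing more can be done
```

The job is handed in, with no verdict shown: all three stones are in the tray, all five chips are in the trough, the scraper is flat and square on its pad, and the lens is back over the plate centre to within about 2–4 mm.

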